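# Seat a row of waffle packs against the feeder's end stop and close the retaining arm

### The arm

A 6-joint arm with a two-finger parallel gripper is mounted at the origin on the work surface; the furniture and walls round the work are solid. World frame = base frame: x ahead of the robot, y to its left, z up, the work surface at z = 0. Lengths are in m, angles in rad, forces in N, time in s.
With the tool pointing down it reaches from about 0.275 to 0.775 m from the base axis. Payload 14.6 kg.
Tool frame: the origin (TCP) lies at the very end of the fingers, on their centre line; the grasp point (between the pads) lies r.pinch_z behind it (r.pinch_z is the distance from the TCP to the grasp point, in m); z points along the fingers, y is the direction in which the jaws open and shut (so a half turn about z gives the same grasp; the last joint's range is limited). The gripper opens to 85 mm and grips with 20 to 120 N. Pads are 22 mm wide; open, the fingers measure 114 mm over their backs; the gripper's body (76 mm by 85 mm) begins 54 mm behind the grasp point. The pads swing forward as they close: fully open they stand 13 mm farther back than shut.
Start: joints at [-1.259, 0.263, -0.048, 1.259, 0, 1.415], TCP at [0.236, -0.469, 0.231] pointing down, gripper open.
Joint ranges: [-2.65, 2.65], [-0.89, 1.7], [-1.18, 1.37], [-2.13, 2.11], [-1.35, 1.29], [-3.14, 3.14]. Speed limits (rad/s): [1.89, 1.89, 2.57, 2.79, 3.14, 3.14].

### API

Orientations are given as a unit quaternion [x, y, z, w].
In Python, from cell import r gives the robot as it stands. The module is installed in compiled form; this text tells all that it offers.
- The arm moves only by the tool jog_arm, never from a script. Its argument "rows" is a list of rows, each a list of 2 entries, a list of its own where there are three numbers: the shift along the tool's x, y, z in mm, then the turn about the tool's z in rad. In form: [[[tx, ty, tz], twist], ...]. A call has 1 to 8 rows; each row shifts and turns the commanded pose from where the row before left it, along the tool's axes as they then stand; what a row does not reach is not made up. A row lasts 1/12 s, in which the tool goes at most 41.7 mm and 7.16 degrees, less where a joint would pass 70% of its speed; a pose out of reach is approached as far as the arm can. A call with a gripper value outside its range is refused whole. "grip" is the opening in per cent of the stroke, from 0 (shut) to 100 (fully open), set as the call begins (left out, the last holds). The fingers move at their own pace and stop on an object; "grip_force" is the grip in N (left out, the last holds). Time passes only in rows, so rows that do not move let the fingers close. It gives the time, the measured TCP pose, the force and the opening at its end, in the units of the state.
- r.read_state(): the state, without advancing time (a new reading comes with each control period).
- r.read_camera(name): name is "scene" or "side" or "wrist"; returns the picture (480x640x3 uint8, blue, green, red); there is no depth.
- r.camera_model(name): a dict with "fx", "fy", "cx", "cy" (pixels), "D" ([k1, k2, p1, p2, k3] as OpenCV has them; the pictures are not rectified), "pose" (4x4, takes a point from camera to world coordinates). Camera axes: x right, y up, looking along -z (the intrinsics and any distortion apply to the point x, -y, -z); pixel columns grow to the right and rows downward; lengths in m; the calibration is good to about 2 mm. A picture is of the moment at which its call begins: read the wrist's pose just before it. camera_model takes no time and is no camera call; for the wrist camera it gives the pose at the moment of the call.
- r.hand_in(): hands the job in, once; it reports no verdict.
The state is a dict: "clock": time; "joints": joint angles; "qd": joint speeds; "effort": joint torques, N m; "ee_pos": TCP position; "orientation": TCP orientation; "force": force on the tool from outside, world axes, zero at the start; "torque": the same for the moment, N m; "gripper_width": opening from 0.0 (shut) to 1.0 (fully open).
Only numpy, scipy, OpenCV 4.12 (cv2) and the standard library are available. Lean on these libraries where they do the work, as an engineer would, in place of code of your own. Each camera call takes 0.05 s, during which the arm holds its last target. There are 200 camera calls.

### The job

Four waffle packs stand touching in a row on the feeder track: with a fingertip behind the last pack only, push the row along the track as one train until the first pack is hard against the dark end stop. Then push the knob of the yellow retaining arm round until the arm lies fully shut, straight across the track behind the row. Only push: do not lift any pack, do not touch the three packs in front, and leave everything else on the table where it is.

Things in the scene. Friction and masses are not known exactly. Their poses are not given: they have to be found in the camera images.
- track: Fixed feeder track, 88 x 395 x 6 mm plate, grey slide floor 6 mm above the table. Origin at table height (z = 0) on the centre line, under the rear face of a row that is fully home. +y points along the track away from the end stop (push towards -y), x across. Channel between the grey guide rails 52.6 mm wide (x = +-26.3), rails 10 mm wide, tops 13 mm above the table, ending at y = +163 mm.
- track_stop (a point): Centre of the dark end stop's face that the first pack must meet, at y = -200 mm in the track frame, 13 mm above the table. The stop block is 73 mm wide and its top 28 mm above the table.
- gate (a joint): Angle of the yellow retaining arm (horizontal bar 10 mm wide, 15 to 23 mm above the table) about its vertical pivot. 0 = shut, straight across the track, pointing along the track's -x; 1.57 = pointing along its +y; 2.5 = fully open, out to +x and +y. Closes anticlockwise from above. Stops at 0 and 2.5; stays where left (0.6 N at the knob moves it).
- gate_pivot (a point): Pivot axis of the retaining arm, at x = +46, y = +7.5 mm in the track frame, 23 mm above the table. The arm passes over the rails but meets any pack that is not home (pack tops are at 20 mm); shut, its face lies 2.5 mm behind a row that is fully home.
- gate_knob (a point): Black upright knob on the free end of the retaining arm, 80 mm from the pivot: 15 mm diameter, from 23 to 51 mm above the table; the point is on its axis, 37 mm above the table. Moves with the arm.
- pack_1_centre (a point): Centre of waffle pack 1 of the row, the front one nearest the end stop: a flat square box, black with a silvery clear lid, 50 x 50 x 14 mm, about 50 g; lies on the track floor, its underside 6 mm and its top 20 mm above the table, sides along the track's axes. Axes as the track's at the start.
- pack_2_centre (a point): Centre of waffle pack 2 of the row: a flat square box, all black, 50 x 50 x 14 mm, about 50 g; lies on the track floor, its underside 6 mm and its top 20 mm above the table, sides along the track's axes. Axes as the track's at the start.
- pack_3_centre (a point): Centre of waffle pack 3 of the row: a flat square box, black with a silvery clear lid, 50 x 50 x 14 mm, about 50 g; lies on the track floor, its underside 6 mm and its top 20 mm above the table, sides along the track's axes. Axes as the track's at the start.
- pack_4_centre (a point): Centre of waffle pack 4 of the row, the last (rear) one, whose free rear face (towards the track's +y) is where to push: a flat square box, all black, 50 x 50 x 14 mm, about 50 g; lies on the track floor, its underside 6 mm and its top 20 mm above the table, sides along the track's axes. Axes as the track's at the start.
- spare_pack: Spare waffle pack, plain black, 50 x 50 x 14 mm, lying on the table beside the track; bystander. Origin at the centre of its underside.
- magazine_full: Slotted metal strip magazine 100 x 50 x 62 mm; bystander. Origin at the centre of its underside.
- magazine_half: Slotted metal strip magazine 85 x 50 x 55 mm; bystander. Origin at the centre of its underside.
- bottle_drip: White drip bottle with red nozzle, 36 mm wide, 105 mm high; bystander. Origin at the centre of its underside.
- clips: Blue box with clear lid 44 x 70 x 30 mm; bystander. Origin at the centre of its underside.
- tweezers_black: Black tweezers 17 x 117 x 9 mm lying flat; bystander. Origin at the centre of the underside.
- dial: Dial gauge lying on its back, 91 x 62 x 17 mm; bystander. Origin at the centre of its underside.
- height_block: Small steel setting block with a pin, 28 x 40 x 32 mm; bystander. Origin at the centre of its underside.
There are look-alikes about, which are no part of the job. What is shaped like the part that bears pack_2_centre but purple or red is not meant.

How it is judged:
By the outcome, as a careful person would: the job done as asked, in the order asked, and still so for the second after the job is handed in, with the robot touching nothing.
It also fails if it takes over 51 s, if anything falls off the work surface, if the arm or the gripper's body presses on something with over 40 N, if the wrist force passes 120 N, or if a joint passes its speed limit or range.

## Working session

There is one attempt and no reset: what is moved stays moved. The work goes in short steps, Python scripts to look and compute and a tool call to move; the robot and the scene stay as the last step left them, time stands still between calls to the robot, and variables do not carry over. Pictures are saved under pics/ and viewed, about 8 in all and at most 12, crops included, and the job is handed in when it is done.

Besides the shell and the picture viewer there is one more tool, called as name(argument=value, ...) on one line, values as JSON. jog_arm: Moves the arm, as the interface text tells. Its arguments: {"type":"object","properties":{"rows":{"type":"array"},"grip":{"type":"number"},"grip_force":{"type":"number"}},"required":["rows"]}

```bash
mkdir -p pics
cat > h.py <<'E'
import cv2, numpy as np
from cell import r
def ray(cam,px):
    m=cam
    K=np.array([[m['fx'],0,m['cx']],[0,m['fy'],m['cy']],[0,0,1.]])
    p=cv2.undistortPoints(np.array(px,float).reshape(-1,1,2),K,np.array(m['D'],float)).reshape(-1,2)
    d=np.c_[p[:,0],-p[:,1],-np.ones(len(p))]
    P=np.array(m['pose']); return P[:3,3], d@P[:3,:3].T
def onplane(cam,px,z):
    o,d=ray(cam,px); return o+d*((z-o[2])/d[:,2])[:,None]
def proj(m,X):
    P=np.linalg.inv(np.array(m['pose'])); X=np.atleast_2d(X)@P[:3,:3].T+P[:3,3]
    X=X*[1,-1,-1]
    K=np.array([[m['fx'],0,m['cx']],[0,m['fy'],m['cy']],[0,0,1.]])
    return cv2.projectPoints(X,np.zeros(3),np.zeros(3),K,np.array(m['D'],float))[0].reshape(-1,2)
E
python3 - <<'E'
from h import *
print(r.read_state(), r.pinch_z)
for n in("scene","side","wrist"):
    m=r.camera_model(n); print(n,m['fx'],np.round(m['pose'],3).tolist(),m['D'])
    cv2.imwrite(f"pics/{n}0.png",r.read_camera(n))
E
```

```text
{'clock': 0.0, 'joints': array([-1.25933215e+00,  2.63517571e-01, -4.89453576e-02,  1.25940027e+00,
       -4.88701974e-06,  1.41548993e+00]), 'qd': array([ 0.00077997,  0.00057576, -0.00078836,  0.00147188,  0.00150742,
        0.00038982]), 'effort': array([ 1.46673892e-05, -6.37606716e+01,  3.84565079e+01,  1.37814868e-02,
       -1.16987235e-04, -2.30081400e-05]), 'ee_pos': array([ 0.23615672, -0.46857361,  0.23082478]), 'orientation': array([ 9.72888909e-01,  2.31272321e-01, -4.40439571e-05, -5.31621589e-04]), 'force': array([ 0.09444787, -0.54517512,  0.1959648 ]), 'torque': array([-0.01040589, -0.02651098, -0.04605915]), 'gripper_width': 0.9959690608364067} 0.0187
scene 478.8317776434322 [[-0.775, 0.429, -0.465, -0.075], [-0.632, -0.503, 0.59, 0.595], [0.02, 0.751, 0.66, 0.744], [0.0, 0.0, 0.0, 1.0]] [-0.05067757  0.          0.          0.          0.        ]
side 530.6571271479962 [[0.814, 0.334, -0.475, -0.251], [-0.58, 0.449, -0.679, -0.986], [-0.013, 0.829, 0.559, 0.838], [0.0, 0.0, 0.0, 1.0]] [-0.09625489  0.          0.          0.          0.        ]
wrist 424.07603587477087 [[0.45, 0.857, 0.252, 0.301], [-0.893, 0.432, 0.126, -0.436], [-0.001, -0.281, 0.96, 0.373], [0.0, 0.0, 0.0, 1.0]] [-0.06392452  0.          0.          0.          0.        ]
```

View pics/scene0.png

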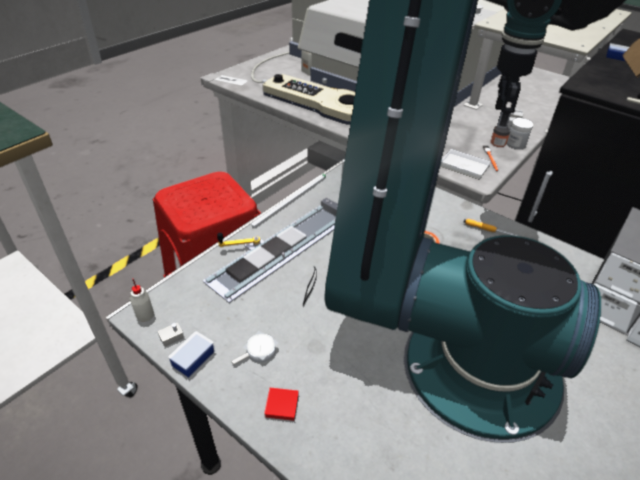

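View pics/side0.png

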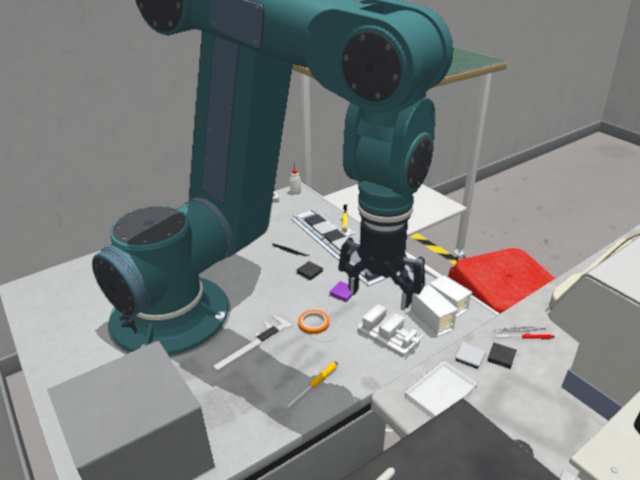

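The scene view shows the track from (218,288) to the dark stop at (330,207). The row on it is black (243,270), silver (258,258), black (275,248), silver (292,237). The yellow arm is at (240,241) with its black knob near (221,239). Look-alikes:
- Red pack: scene (282,404).
- Purple pack: side (342,291).
- Black spare: side (309,270).
- Two packs on the other table: side (470,355) and (502,355).

None of these lie on the track. Next, one close crop to check the choice.

Run:
```python
import cv2
a=cv2.imread('pics/scene0.png')[190:310,195:355]
b=cv2.imread('pics/side0.png')[190:290,280:400]
a=cv2.resize(a,(800,600),interpolation=cv2.INTER_CUBIC)
cv2.imwrite('pics/c1.png',a)
```

```text
(no output)
```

View pics/c1.png

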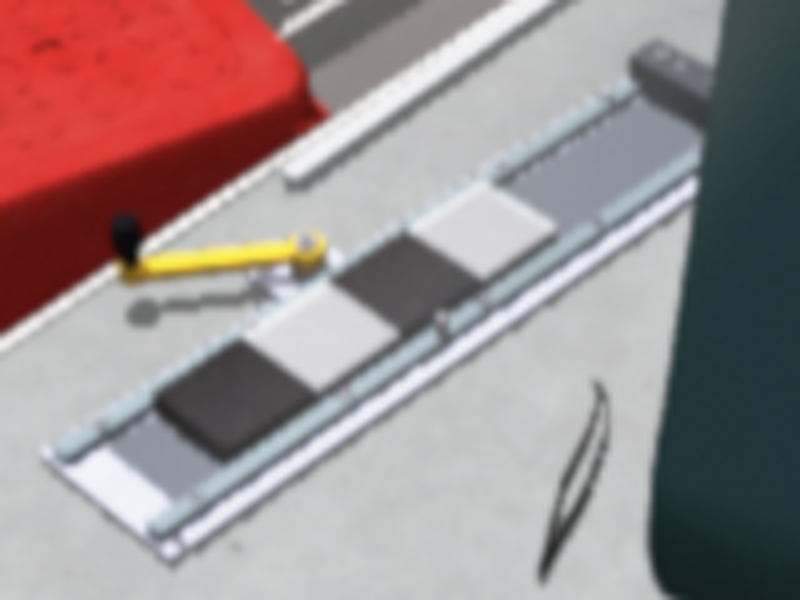

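The crop confirms a black rear pack with its rear top edge at crop (158,400)–(222,460), rail ends at (68,450) and (158,530), the pivot at (308,245) and the knob top at (125,222). Now I'll turn these into world points.

Run:
```python
from h import *
m=r.camera_model('scene')
pts={'railL':(68,450,.013),'railR':(158,530,.013),'plateL':(42,456,.006),'plateR':(175,563,.006),'p4rL':(158,400,.02),'p4rR':(222,460,.02),'p4fL':(245,342,.02),'p4fR':(318,390,.02),'p1fL':(488,183,.02),'p1fR':(555,230,.02),'pivot':(308,245,.023),'knobtop':(125,222,.051),'knobbase':(128,265,.023),'stopTopL':(632,68,.028)}
W={k:onplane(m,[(195+u/5,190+v/5)],z)[0] for k,(u,v,z) in pts.items()}
for k,v in W.items(): print(k,np.round(v,4))
d=lambda a,b:np.linalg.norm((W[a]-W[b])[:2])
print(d('railL','railR'),d('p4rL','p4rR'),d('p4rL','p1fL'),d('p4rR','p1fR'),d('pivot','knobtop'))
```

```text
railL [0.5419 0.1844 0.013 ]
railR [0.4791 0.1908 0.013 ]
plateL [0.5536 0.19   0.006 ]
plateR [0.4657 0.1949 0.006 ]
p4rL [0.5294 0.1434 0.02  ]
p4rR [0.4826 0.1505 0.02  ]
p4fL [0.5273 0.0938 0.02  ]
p4fR [0.4815 0.0946 0.02  ]
p1fL [ 0.5191 -0.0584  0.02  ]
p1fR [ 0.4726 -0.0529  0.02  ]
pivot [0.5497 0.0316 0.023 ]
knobtop [0.5985 0.0952 0.051 ]
knobbase [0.602  0.0946 0.023 ]
stopTopL [ 0.518  -0.1659  0.028 ]
0.06315373546719193 0.04732642726387835 0.20211003710930678 0.20359939089592147 0.08020390933279031
```

jog_arm(rows=[[[0, 0, 0], 0.104], [[0, 0, 0], 0.104], [[0, 0, 0], 0.104], [[0, 0, 0], 0.104], [[0, 0, 0], 0.101], [[11, -30, 0], 0], [[11, -30, 0], 0], [[11, -30, 0], 0]], grip=0)

```text
clock: 0.82
ee_pos: [0.2738, -0.3795, 0.2309]
orientation: [1.0, -0.026, -0.0, -0.0]
force: [0.2, -0.3, 0.7]
gripper_width: 0.007
```

jog_arm(rows=[[[11, -30, 0], 0], [[11, -30, 0], 0], [[11, -30, 0], 0], [[11, -30, 0], 0], [[11, -30, 0], 0], [[11, -30, 0], 0], [[11, -30, 0], 0], [[11, -30, 0], 0]])

```text
clock: 1.48
ee_pos: [0.3739, -0.1438, 0.2313]
orientation: [1.0, -0.025, 0.0, 0.0]
force: [0.9, -1.4, -0.4]
gripper_width: 0.001
```

jog_arm(rows=[[[11, -30, 0], 0], [[11, -30, 0], 0], [[11, -30, 0], 0], [[11, -30, 0], 0], [[11, -30, 0], 0], [[11, -30, 0], 0], [[11, -30, 0], 0], [[11, -30, 0], 0]])

```text
clock: 2.15
ee_pos: [0.4731, 0.0751, 0.2312]
orientation: [1.0, -0.009, -0.0, -0.007]
force: [0.1, 0.4, 0.0]
gripper_width: -0.001
```

jog_arm(rows=[[[11, -30, 0], 0], [[11, -30, 0], 0], [[11, -30, 0], 0], [[0, 0, 0], 0]])

```text
clock: 2.48
ee_pos: [0.5085, 0.1164, 0.2332]
orientation: [0.999, 0.021, -0.001, -0.025]
force: [-1.0, -1.3, -0.0]
gripper_width: 0.001
```

Run:
```python
from h import *
import pickle
s=r.read_state(); m=r.camera_model('wrist'); im=r.read_camera('wrist')
pickle.dump(m,open('w1.pkl','wb'))
print(s['clock'],s['ee_pos'],s['orientation'],s['gripper_width'],s['joints'])
cv2.imwrite('pics/w1.png',im)
```

```text
2.4833 [0.50846787 0.11642183 0.2331558 ] [ 9.99467273e-01  2.09998892e-02 -8.47364154e-04 -2.49691063e-02] 0.0010924591341047113 [ 0.04104467  0.25316791 -0.05810491  1.26021801  0.04996734  3.14060399]
```

View pics/w1.png

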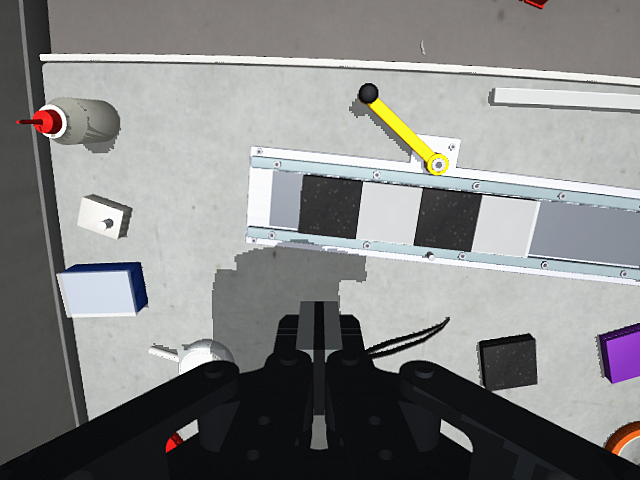

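The wrist view shows the packs on the track: the rear edge of pack 4 runs (304,177)–(299,234), the pivot is at (437,164) and the knob top at (369,92). Joint 6 has hit its limit and tilted the tool, so I'll use the half-turn pose (q6 near 0) after measuring.

Run:
```python
from h import *
import pickle
m=pickle.load(open('w1.pkl','rb'))
im=cv2.imread('pics/w1.png')
P=lambda u,v,z:onplane(m,[(u,v)],z)[0]
hsv=cv2.cvtColor(im,cv2.COLOR_BGR2HSV)
# packs 4..1 : dark/bright contours of interest
g=cv2.cvtColor(im,cv2.COLOR_BGR2GRAY)
row=g[205,285:560]; print('gray row205',[(285+i) for i in range(1,len(row)) if abs(int(row[i])-int(row[i-1]))>25])
for n,(u,v,z) in dict(p4rF=(304,177,.02),p4rN=(299,234,.02),p4fF=(363,181,.02),p4fN=(357,238,.02),p1fF=(538,202,.02),p1fN=(528,258,.02),pivot=(437,164,.023),knob=(369,92,.051),plF=(251,147,.006),plN=(246,243,.006),tcp=(319,302,.233)).items(): print(n,np.round(P(u,v,z),4))
```

```text
gray row205 [300, 301, 353, 355, 359, 360, 420, 421, 480, 481, 540]
p4rF [0.5358 0.1408 0.02  ]
p4rN [0.4864 0.1436 0.02  ]
p4fF [0.5349 0.0915 0.02  ]
p4fN [0.4856 0.0933 0.02  ]
p1fF [ 0.5254 -0.0564  0.02  ]
p1fN [ 0.4759 -0.0567  0.02  ]
pivot [0.5522 0.0327 0.023 ]
knob [0.6034 0.0934 0.051 ]
plF [0.5577 0.1885 0.006 ]
plN [0.4715 0.1932 0.006 ]
tcp [0.518 0.117 0.233]
```

jog_arm(rows=[[[0, 0, 0], -0.124], [[0, 0, 0], -0.124], [[0, 0, 0], -0.124], [[0, 0, 0], -0.124], [[0, 0, 0], -0.124], [[0, 0, 0], -0.124], [[0, 0, 0], -0.124], [[0, 0, 0], -0.124]])

```text
clock: 3.2
ee_pos: [0.5065, 0.1141, 0.2336]
orientation: [0.868, 0.495, 0.011, -0.022]
force: [-0.2, -0.6, 0.3]
gripper_width: 0.0
```

jog_arm(rows=[[[0, 0, 0], -0.124], [[0, 0, 0], -0.124], [[0, 0, 0], -0.124], [[0, 0, 0], -0.124], [[0, 0, 0], -0.124], [[0, 0, 0], -0.124], [[0, 0, 0], -0.124], [[0, 0, 0], -0.124]])

```text
clock: 3.87
ee_pos: [0.5065, 0.1141, 0.2336]
orientation: [0.528, 0.849, 0.02, -0.014]
force: [0.2, 0.4, 0.1]
gripper_width: 0.0
```

jog_arm(rows=[[[0, 0, 0], -0.124], [[0, 0, 0], -0.124], [[0, 0, 0], -0.124], [[0, 0, 0], -0.124], [[0, 0, 0], -0.124], [[0, 0, 0], -0.124], [[0, 0, 0], -0.124], [[0, 0, 0], -0.124]])

```text
clock: 4.53
ee_pos: [0.5065, 0.1141, 0.2336]
orientation: [0.06, 0.998, 0.024, -0.003]
force: [0.1, -0.5, -0.2]
gripper_width: -0.002
```

Run:
```python
from h import *
s=r.read_state(); from scipy.spatial.transform import Rotation as R
print(s['clock'],s['ee_pos'],s['joints']); print(np.round(R.from_quat(s['orientation']).as_matrix(),4))
```

```text
4.5333 [0.50652966 0.11412087 0.23358347] [ 0.03755806  0.24917775 -0.06244195  1.26008131  0.0484273   0.15850108]
[[-0.9927  0.1207 -0.0027]
 [ 0.1205  0.9915  0.0483]
 [ 0.0085  0.0477 -0.9988]]
```

```bash
cat >> h.py <<'E'
from scipy.spatial.transform import Rotation as Rot
def plan(*targets,twist=0):
    s=r.read_state(); R=Rot.from_quat(s['orientation']).as_matrix()@Rot.from_euler('z',twist).as_matrix()
    p=s['ee_pos']; print('t',round(s['clock'],2),np.round(p,4),'F',np.round(s['force'],1)); print(np.round(R,3).tolist())
    for t in targets:
        t=np.array(t); print(t,'shift mm',np.round((t-p)@R*1000,1)); p=t
E
python3 -c "
from h import *
plan([.512,.179,.1],[.512,.179,.011],[.5055,.056,.011],twist=-.068)"
```

```text
t 4.53 [0.5065 0.1141 0.2336] F [ 0.1 -0.5 -0.2]
[[-0.999, 0.053, -0.003], [0.053, 0.997, 0.048], [0.005, 0.048, -0.999]]
[0.512 0.179 0.1  ] shift mm [ -2.7  58.6 136.5]
[0.512 0.179 0.011] shift mm [-0.5 -4.3 88.9]
[0.5055 0.056  0.011 ] shift mm [  -0.  -123.    -5.9]
```

jog_arm(rows=[[[0, 0, 0], -0.068], [[-0.6, 14.6, 34], 0], [[-0.7, 14.6, 34], 0], [[-0.7, 14.7, 34], 0], [[-0.7, 14.7, 34.5], 0], [[0, -1.5, 30], 0], [[0, -1.5, 30], 0], [[0, 0, 0], 0]])

```text
clock: 5.2
ee_pos: [0.5091, 0.1787, 0.0356]
orientation: [0.029, 0.999, 0.023, -0.006]
force: [-1.0, 0.0, 0.2]
gripper_width: 0.002
```

Run:
```python
from h import *
plan([.512,.179,.011])
m=r.camera_model('wrist'); im=r.read_camera('wrist'); cv2.imwrite('pics/w2.png',im)
```

```text
t 5.2 [0.5091 0.1787 0.0356] F [-1.   0.   0.2]
[[-0.998, 0.059, -0.01], [0.058, 0.997, 0.047], [0.012, 0.047, -0.999]]
[0.512 0.179 0.011] shift mm [-3.2 -0.7 24.6]
```

View pics/w2.png

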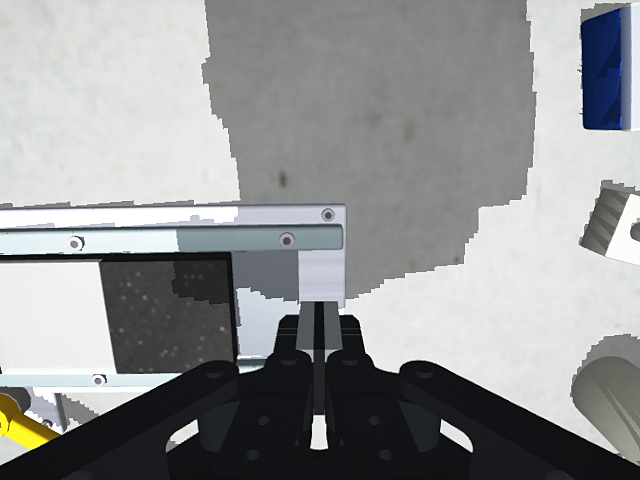

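Run:
```python
from h import *
m=r.camera_model('wrist')
for n,(u,v,z) in dict(railin=(290,249,.013),railout=(290,227,.013),railend=(343,238,.013),p4rN=(231,254,.02),p4nearfar=(105,262,.02),p4rF=(237,358,.02),tip=(319,302,.0356)).items(): print(n,np.round(onplane(m,[(u,v)],z)[0],4))
```

```text
railin [0.4883 0.1698 0.013 ]
railout [0.4791 0.1705 0.013 ]
railend [0.4852 0.1918 0.013 ]
p4rN [0.4867 0.1468 0.02  ]
p4nearfar [0.4863 0.0967 0.02  ]
p4rF [0.5328 0.1438 0.02  ]
tip [0.503  0.1798 0.0356]
```

jog_arm(rows=[[[-1.5, 0, 12], 0], [[-1.5, 0, 12], 0], [[0, 0, 0], 0]])

```text
clock: 5.5
ee_pos: [0.5157, 0.1802, 0.0166]
orientation: [0.029, 0.999, 0.024, -0.002]
force: [-0.7, -0.6, -0.0]
gripper_width: 0.001
```

```bash
python3 -c "
from h import *
plan([.5055,.058,.011])"
```

```text
t 5.5 [0.5157 0.1802 0.0166] F [-0.7 -0.6 -0. ]
[[-0.998, 0.059, -0.002], [0.059, 0.997, 0.049], [0.005, 0.048, -0.999]]
[0.5055 0.058  0.011 ] shift mm [   3.  -122.7   -0.4]
```

jog_arm(rows=[[[0, 0, 0], 0], [[0, 0, 0], 0]])

```text
clock: 5.67
ee_pos: [0.5162, 0.1805, 0.0177]
orientation: [0.029, 0.999, 0.024, -0.001]
force: [0.1, 0.3, 0.7]
gripper_width: -0.004
```

```bash
python3 -c "
from h import *
plan([.515,.18,.011],[.508,.058,.011])"
```

```text
t 5.67 [0.5162 0.1805 0.0177] F [0.1 0.3 0.7]
[[-0.998, 0.058, -0.001], [0.058, 0.997, 0.049], [0.004, 0.049, -0.999]]
[0.515 0.18  0.011] shift mm [ 1.2 -0.9  6.7]
[0.508 0.058 0.011] shift mm [-1.000e-01 -1.221e+02 -6.000e+00]
```

jog_arm(rows=[[[1.2, 0, 3.5], 0], [[1.2, 0, 3.2], 0], [[0, 0, 0], 0], [[0, 0, 0], 0]])

```text
clock: 6.0
ee_pos: [0.5129, 0.1811, 0.0094]
orientation: [0.029, 0.999, 0.024, -0.002]
force: [0.4, 0.2, -0.1]
gripper_width: 0.004
```

jog_arm(rows=[[[0, -5, -0.25], 0], [[0, -5, -0.25], 0], [[0, -4, -0.2], 0], [[0, -4, -0.2], 0], [[0, -4, -0.2], 0], [[0, -4, -0.2], 0], [[0, -4, -0.2], 0], [[0, -4, -0.2], 0]])

```text
clock: 6.67
ee_pos: [0.5112, 0.1468, 0.0094]
orientation: [0.029, 0.999, 0.024, -0.002]
force: [0.3, 1.1, -0.3]
gripper_width: -0.002
```

Run:
```python
from h import *
plan([.508,.058,.011])
cv2.imwrite('pics/w3.png',r.read_camera('wrist'))
```

```text
t 6.67 [0.5112 0.1468 0.0094] F [ 0.3  1.1 -0.3]
[[-0.998, 0.058, -0.002], [0.058, 0.997, 0.049], [0.005, 0.049, -0.999]]
[0.508 0.058 0.011] shift mm [ -2.  -88.6  -5.9]
```

View pics/w3.png

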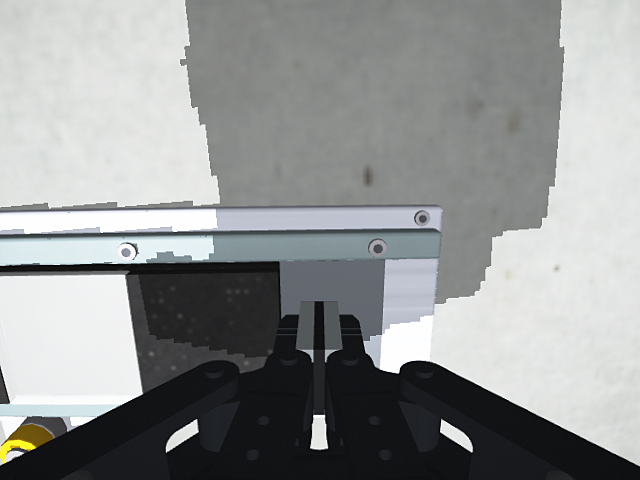

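Run:
```python
from h import *
m=r.camera_model('wrist'); p=r.read_state()['ee_pos']
for dx in(-.011,0):
  for u,v in((300,302),(300,350),(278,315),(275,330),(275,350)):
    o,d=ray(m,[(u,v)]); d=d[0]; t=(p[0]+dx-o[0])/d[0]; print(dx,u,v,np.round(o+t*d-p,4))
```

```text
-0.011 300 302 [-0.011  -0.0059  0.0041]
-0.011 300 350 [-0.011  -0.0061  0.0372]
-0.011 278 315 [-0.011  -0.0132  0.0134]
-0.011 275 330 [-0.011  -0.0137  0.024 ]
-0.011 275 350 [-0.011  -0.0131  0.0362]
0 300 302 [ 0.     -0.0065 -0.0212]
0 300 350 [ 0.     -0.0068  0.018 ]
0 278 315 [ 0.     -0.0152 -0.0101]
0 275 330 [ 0.     -0.0158  0.0024]
0 275 350 [ 0.     -0.0151  0.0168]
```

Run:
```python
from h import *
m=r.camera_model('wrist')
for n,(u,v,z) in dict(railend=(440,245,.013),p4rN=(280,262,.02),p4f=(130,272,.02)).items(): print(n,np.round(onplane(m,[(u,v)],z)[0],4))
```

```text
railend [0.483  0.1901 0.013 ]
p4rN [0.4827 0.135  0.02  ]
p4f [0.4825 0.086  0.02  ]
```

The pack is already moving: its rear face went from 0.1455 to about 0.135. The finger's thicker shoulder is touching only the top 1–2 mm of that face, so I'll back off, raise 3.5 mm and push with the tip proper.

jog_arm(rows=[[[0, 5, 0.25], 0], [[0, 5, 0.25], 0], [[0, 0, -3.6], 0], [[0, 0, 0], 0], [[0, 0, 0], 0]])

```text
clock: 7.13
ee_pos: [0.5119, 0.1572, 0.0132]
orientation: [0.029, 0.999, 0.024, -0.002]
force: [0.3, -0.1, 0.2]
gripper_width: -0.0
```

jog_arm(rows=[[[0, -4, -0.2], 0], [[0, -4, -0.2], 0], [[0, -4, -0.2], 0], [[0, -3, -0.15], 0], [[0, -3, -0.15], 0], [[0, -3, -0.15], 0], [[0, -3, -0.15], 0]])

```text
clock: 7.72
ee_pos: [0.5103, 0.1326, 0.013]
orientation: [0.029, 0.999, 0.024, -0.002]
force: [-0.3, 0.9, -0.3]
gripper_width: 0.0
```

Run:
```python
from h import *
plan([.508,.058,.013])
m=r.camera_model('wrist')
im=r.read_camera('wrist');cv2.imwrite('pics/w4.png',im)
g=cv2.cvtColor(im,cv2.COLOR_BGR2GRAY).astype(int)
for row in (275,282,290):
  e=[u for u in range(200,300) if g[row,u+2]-g[row,u-2]>25]; print(row,e, [np.round(onplane(m,[(np.mean(e),row)],.02)[0],4)] if e else '')
```

```text
t 7.72 [0.5103 0.1326 0.013 ] F [-0.3  0.9 -0.3]
[[-0.998, 0.058, -0.002], [0.058, 0.997, 0.049], [0.005, 0.049, -0.999]]
[0.508 0.058 0.013] shift mm [ -2.  -74.5  -3.6]
275 [283, 284, 285, 286] [array([0.4878, 0.1223, 0.02  ])]
282 [283, 284, 285, 286] [array([0.4903, 0.1221, 0.02  ])]
290 [283, 284, 285, 286] [array([0.4932, 0.1218, 0.02  ])]
```

```bash
python3 -c "
import cv2
a=cv2.imread('pics/w4.png')[240:390,220:420];cv2.imwrite('pics/c4.png',cv2.resize(a,(800,600),interpolation=cv2.INTER_CUBIC))"
```

```text
(no output)
```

View pics/c4.png

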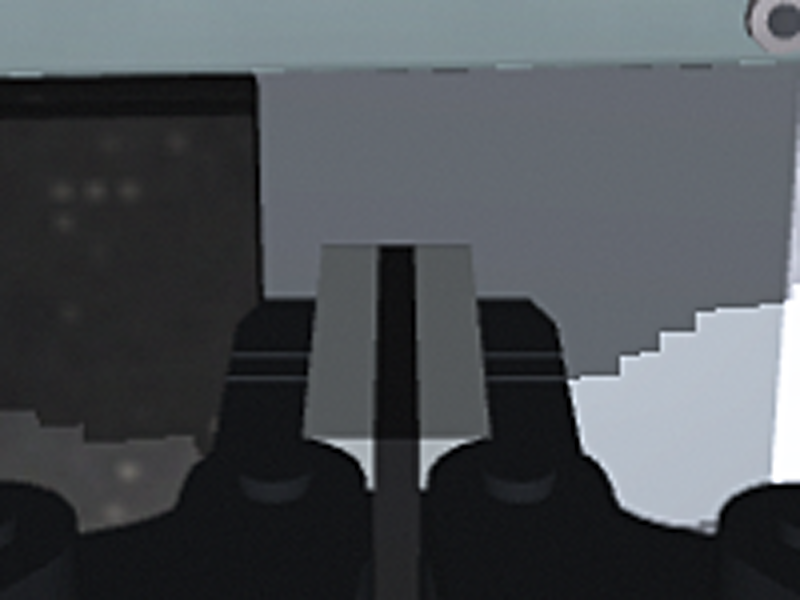

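The pads are wider than the black finger backs. The finger's bevelled tip is seated on the rear face, and the push works at this height, so I'll carry on.

jog_arm(rows=[[[0, -4, -0.2], 0], [[0, -4, -0.2], 0], [[0, -4, -0.2], 0], [[0, -4, -0.2], 0], [[0, -4, -0.2], 0], [[0, -4, -0.2], 0], [[0, -4, -0.2], 0], [[0, -4, -0.2], 0]])

```text
clock: 8.43
ee_pos: [0.5084, 0.1005, 0.0131]
orientation: [0.029, 0.999, 0.024, -0.002]
force: [-0.1, 1.6, -0.0]
gripper_width: -0.002
```

jog_arm(rows=[[[0, -4, -0.2], 0], [[0, -4, -0.2], 0], [[0, -4, -0.2], 0], [[0, -4, -0.2], 0], [[0, -4, -0.2], 0], [[0, -4, -0.2], 0], [[0, -4, -0.2], 0], [[0, -4, -0.2], 0]])

```text
clock: 9.1
ee_pos: [0.5066, 0.0686, 0.0131]
orientation: [0.029, 0.999, 0.024, -0.002]
force: [1.1, 0.7, -1.0]
gripper_width: 0.002
```

jog_arm(rows=[[[0, -4, -0.2], 0], [[0, -4, -0.2], 0], [[0, -4, -0.2], 0], [[0, -4, -0.2], 0], [[0, -3, -0.15], 0], [[0, -3, -0.15], 0], [[0, 0, 0], 0]])

```text
clock: 9.68
ee_pos: [0.5054, 0.0464, 0.0132]
orientation: [0.029, 0.999, 0.024, -0.002]
force: [0.5, -0.1, -0.8]
gripper_width: 0.001
```

Run:
```python
from h import *
plan([.5055,.039,.013])
m=r.camera_model('wrist')
im=r.read_camera('wrist');cv2.imwrite('pics/w5.png',im)
g=cv2.cvtColor(im,cv2.COLOR_BGR2GRAY).astype(int)
for row in (275,282,290):
  e=[u for u in range(200,300) if g[row,u+2]-g[row,u-2]>25]; print(row,e, [np.round(onplane(m,[(np.mean(e),row)],.02)[0],4)] if e else '')
```

```text
t 9.68 [0.5054 0.0464 0.0132] F [ 0.5 -0.1 -0.8]
[[-0.998, 0.059, -0.002], [0.058, 0.997, 0.049], [0.005, 0.048, -0.999]]
[0.5055 0.039  0.013 ] shift mm [-0.6 -7.4 -0.2]
275 [282, 283, 284, 285] [array([0.4829, 0.0358, 0.02  ])]
282 [282, 283, 284, 285, 286] [array([0.4854, 0.0357, 0.02  ])]
290 [283, 284, 285, 286] [array([0.4883, 0.0357, 0.02  ])]
```

jog_arm(rows=[[[0, -2, -0.1], 0], [[0, -2, -0.1], 0], [[0, -1, 0], 0], [[0, -1, 0], 0]])

```text
clock: 10.07
ee_pos: [0.505, 0.041, 0.0131]
orientation: [0.029, 0.999, 0.024, -0.002]
force: [-0.9, 1.0, 0.0]
gripper_width: 0.002
```

jog_arm(rows=[[[0, -1, 0], 0], [[0, -0.5, 0], 0], [[0, 0, 0], 0]])

```text
clock: 10.32
ee_pos: [0.505, 0.0402, 0.013]
orientation: [0.029, 0.999, 0.025, -0.002]
force: [-0.1, 7.5, 0.5]
gripper_width: 0.001
```

jog_arm(rows=[[[0, -0.7, 0], 0], [[0, 0, 0], 0]])

```text
clock: 10.48
ee_pos: [0.505, 0.04, 0.0131]
orientation: [0.029, 0.999, 0.026, -0.002]
force: [0.5, 11.7, 2.6]
gripper_width: -0.001
```

Contact at 11.7 N with the TCP at y=0.040, where home predicts about 0.039. I'll back off, rise, and plan the gate arc.

jog_arm(rows=[[[0, 4, 0], 0], [[0, 8, 0], 0], [[0, 4, -15], 0], [[0, 0, -30], 0], [[0, 0, -30], 0], [[0, 0, 0], 0]])

```text
clock: 10.98
ee_pos: [0.5082, 0.0512, 0.0932]
orientation: [0.029, 0.999, 0.024, 0.001]
force: [1.2, -0.7, 1.3]
gripper_width: 0.002
```

Run:
```python
from h import *
m=r.camera_model('scene'); im=r.read_camera('scene'); cv2.imwrite('pics/s2.png',im)
a=cv2.resize(im[190:310,195:355],(480,360),interpolation=cv2.INTER_CUBIC)
mw=r.camera_model('wrist'); w=r.read_camera('wrist'); cv2.imwrite('pics/w6.png',w)
b=cv2.resize(w,(480,360)) ; cv2.imwrite('pics/c6.png',cv2.resize(np.hstack([a,b]),(800,300)))
plan([.629,.068,.09],[.629,.068,.032])
```

```text
t 11.08 [0.5066 0.0513 0.0895] F [ 0.4 -0.7 -1.1]
[[-0.998, 0.058, -0.0], [0.058, 0.997, 0.048], [0.003, 0.048, -0.999]]
[0.629 0.068 0.09 ] shift mm [-121.2   23.8    0.2]
[0.629 0.068 0.032] shift mm [-0.2 -2.8 57.9]
```

View pics/c6.png

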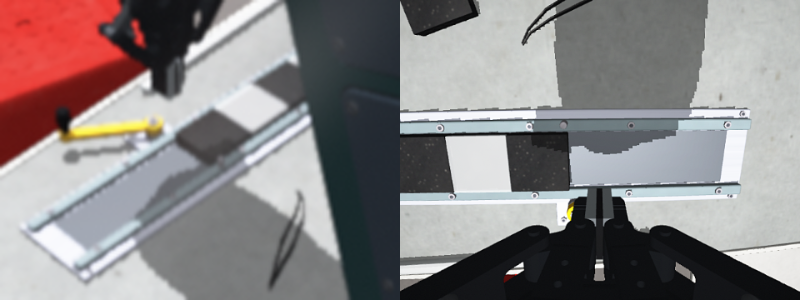

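Left: the row has moved up the track and the gate is untouched. Right: the rear face of pack 4 is at about wrist pixel (270,240), and the packs are touching. Next, go to the far side of the knob.

jog_arm(rows=[[[-20, 4, 0], 0], [[-20, 4, 0], 0], [[-20, 4, 0], 0], [[-20, 4, 0], 0], [[-20, 4, 0], 0], [[-21, 4, 0], 0], [[0, 0, 0], 0], [[0, 0, 0], 0]])

```text
clock: 11.75
ee_pos: [0.628, 0.0683, 0.0874]
orientation: [0.029, 0.999, 0.024, -0.003]
force: [-0.2, 0.1, -0.8]
gripper_width: -0.002
```

Run:
```python
from h import *
w=cv2.imread('pics/w6.png'); g=cv2.cvtColor(w,cv2.COLOR_BGR2GRAY).astype(int)
plan([.629,.068,.032])
m=r.camera_model('wrist');im=r.read_camera('wrist');cv2.imwrite('pics/w7.png',im)
cv2.imwrite('pics/side2.png',r.read_camera('side'))
```

```text
t 11.75 [0.628  0.0683 0.0874] F [-0.2  0.1 -0.8]
[[-0.998, 0.058, -0.005], [0.058, 0.997, 0.049], [0.007, 0.048, -0.999]]
[0.629 0.068 0.032] shift mm [-1.4 -2.9 55.3]
```

View pics/w7.png

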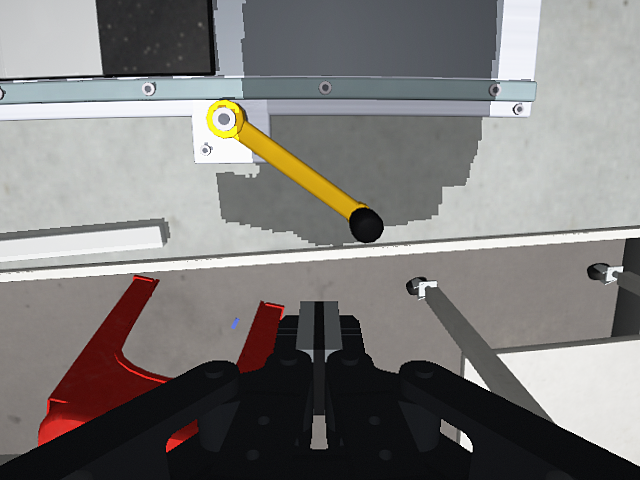

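The pivot is at (224,119), the knob top at (367,224), and pack 4's rear right corner at (214,75). The finger stands clear on the outer side of the knob. I'll recompute both points and the arc.

Run:
```python
from h import *
m=r.camera_model('wrist')
P=lambda u,v,z:onplane(m,[(u,v)],z)[0]
piv=P(224,119,.023); k=P(367,224,.051); print('piv',piv,'knob',k,'r',np.linalg.norm((k-piv)[:2]), 'p4 corner',P(214,75,.02),'edge',P(420,243,0),'rail end',P(536,90,.013))
piv=np.array([.5525,.0327]) 
ph0=np.arctan2(*(k-piv.tolist().__add__([0]))[[1,0]]); print('phi',ph0)
```

```text
piv [0.55115423 0.03161249 0.023     ] knob [0.59952027 0.09297195 0.051     ] r 0.0781297475620614 p4 corner [0.53105961 0.02866895 0.02      ] edge [0.62505639 0.13103567 0.        ] rail end [0.54481762 0.18730226 0.013     ]
phi 0.9082859782503742
```

jog_arm(rows=[[[-0.3, -0.8, 18], 0], [[-0.3, -0.8, 18], 0], [[-0.3, -0.8, 18], 0], [[0, 0, 0], 0], [[0, 0, 0], 0]])

```text
clock: 12.27
ee_pos: [0.6276, 0.0682, 0.0349]
orientation: [0.029, 0.999, 0.024, -0.003]
force: [-0.4, 0.2, 0.3]
gripper_width: 0.002
```

Run:
```python
from h import *
s=r.read_state(); p=s['ee_pos']; R=Rot.from_quat(s['orientation']).as_matrix(); print(p,s['force'],s['clock'])
c=np.array([.552,.0322])
phi=np.linspace(np.arctan2(p[1]-c[1],p[0]-c[0]),2.78,33)[1:]
for i,f in enumerate(phi):
    t=np.array([*(c+.08*np.array([np.cos(f),np.sin(f)])),.032]); print(i,np.round(f,2),np.round(t[:2],3),np.round((t-p)@R*1000,1).tolist()); p=t
```

```text
[0.62757576 0.06820663 0.03486123] [-0.39847585  0.16042001  0.30735123] 12.2667
0 0.52 [0.622 0.072] [6.2, 3.1, 3.1]
1 0.59 [0.618 0.077] [3.4, 4.8, 0.3]
2 0.66 [0.615 0.081] [3.7, 4.5, 0.2]
3 0.74 [0.611 0.086] [4.0, 4.2, 0.2]
4 0.81 [0.607 0.09 ] [4.3, 3.9, 0.2]
5 0.88 [0.603 0.094] [4.6, 3.6, 0.2]
6 0.96 [0.598 0.098] [4.8, 3.3, 0.2]
7 1.03 [0.593 0.101] [5.1, 2.9, 0.2]
8 1.1 [0.588 0.104] [5.3, 2.5, 0.2]
9 1.17 [0.583 0.106] [5.4, 2.1, 0.1]
10 1.25 [0.577 0.108] [5.6, 1.7, 0.1]
11 1.32 [0.572 0.11 ] [5.7, 1.3, 0.1]
12 1.39 [0.566 0.111] [5.8, 0.9, 0.1]
13 1.47 [0.56  0.112] [5.8, 0.5, 0.1]
14 1.54 [0.555 0.112] [5.8, 0.1, 0.0]
15 1.61 [0.549 0.112] [5.8, -0.4, 0.0]
16 1.69 [0.543 0.112] [5.8, -0.8, 0.0]
17 1.76 [0.537 0.111] [5.7, -1.2, -0.0]
18 1.83 [0.531 0.11 ] [5.6, -1.6, -0.0]
19 1.9 [0.526 0.108] [5.5, -2.0, -0.1]
20 1.98 [0.52  0.106] [5.3, -2.4, -0.1]
21 2.05 [0.515 0.103] [5.1, -2.8, -0.1]
22 2.12 [0.51 0.1 ] [4.9, -3.2, -0.1]
23 2.2 [0.505 0.097] [4.7, -3.5, -0.1]
24 2.27 [0.501 0.093] [4.4, -3.8, -0.2]
25 2.34 [0.496 0.09 ] [4.1, -4.2, -0.2]
26 2.42 [0.492 0.085] [3.8, -4.4, -0.2]
27 2.49 [0.488 0.081] [3.4, -4.7, -0.2]
28 2.56 [0.485 0.076] [3.1, -4.9, -0.2]
29 2.63 [0.482 0.071] [2.7, -5.2, -0.2]
30 2.71 [0.479 0.066] [2.3, -5.3, -0.2]
31 2.78 [0.477 0.061] [1.9, -5.5, -0.3]
```

jog_arm(rows=[[[6.2, 3.1, 1], 0], [[3.4, 4.8, 0.2], 0], [[3.7, 4.5, 0.2], 0], [[4, 4.2, 0.2], 0], [[4.3, 3.9, 0.2], 0], [[4.6, 3.6, 0.2], 0], [[4.8, 3.3, 0.2], 0], [[5.1, 2.9, 0.2], 0]])

```text
clock: 12.93
ee_pos: [0.5941, 0.1011, 0.0345]
orientation: [0.029, 0.999, 0.024, -0.002]
force: [0.4, -0.4, 0.2]
gripper_width: 0.001
```

jog_arm(rows=[[[5.3, 2.5, 0.2], 0], [[5.4, 2.1, 0.1], 0], [[5.6, 1.7, 0.1], 0], [[5.7, 1.3, 0.1], 0], [[5.8, 0.9, 0.1], 0], [[5.8, 0.5, 0], 0], [[5.8, 0.1, 0], 0], [[5.8, -0.4, 0], 0]])

```text
clock: 13.6
ee_pos: [0.5494, 0.112, 0.0345]
orientation: [0.029, 0.999, 0.024, -0.002]
force: [0.0, -1.1, -0.5]
gripper_width: -0.002
```

Run:
```python
from h import *
plan([.549,.112,.033])
cv2.imwrite('pics/w8.png',r.read_camera('wrist'))
```

```text
t 13.6 [0.5494 0.112  0.0345] F [ 0.  -1.1 -0.5]
[[-0.998, 0.058, -0.002], [0.058, 0.997, 0.049], [0.005, 0.049, -0.999]]
[0.549 0.112 0.033] shift mm [ 0.4 -0.1  1.5]
```

View pics/w8.png

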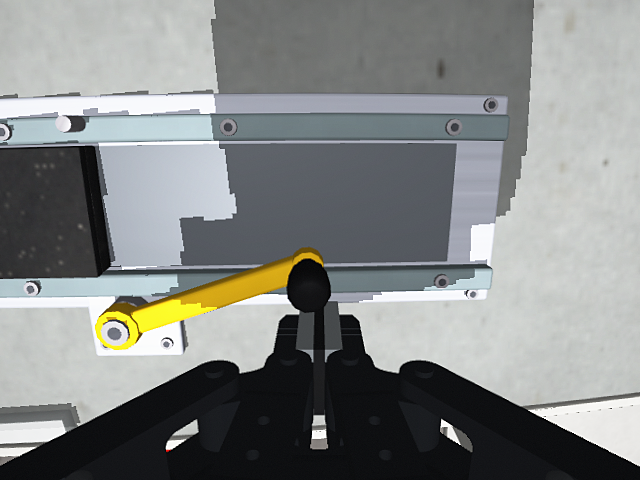

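The knob (308,285) is riding ahead of the finger pads and the arm is swinging shut as planned, so I'll continue the arc.

jog_arm(rows=[[[5.8, -0.8, 0], 0], [[5.7, -1.2, 0], 0], [[5.6, -1.6, 0], 0], [[5.5, -2, -0.1], 0], [[5.3, -2.4, -0.1], 0], [[5.1, -2.8, -0.1], 0], [[4.9, -3.2, -0.1], 0], [[4.7, -3.5, -0.1], 0]])

```text
clock: 14.32
ee_pos: [0.5058, 0.0967, 0.0343]
orientation: [0.029, 0.999, 0.024, -0.002]
force: [1.8, -1.3, 0.1]
gripper_width: -0.002
```

jog_arm(rows=[[[4.4, -3.8, -0.2], 0], [[4.1, -4.2, -0.2], 0], [[3.8, -4.4, -0.2], 0], [[3.4, -4.7, -0.2], 0], [[3.1, -4.9, -0.2], 0], [[2.7, -5.2, -0.2], 0], [[0, 0, 0], 0]])

```text
clock: 14.9
ee_pos: [0.4824, 0.0703, 0.0342]
orientation: [0.029, 0.999, 0.024, -0.002]
force: [1.3, -0.2, 0.2]
gripper_width: 0.001
```

Run:
```python
from h import *
plan([.474,.059,.034])
cv2.imwrite('pics/w9.png',r.read_camera('wrist'))
```

```text
t 14.9 [0.4824 0.0703 0.0342] F [ 1.3 -0.2  0.2]
[[-0.998, 0.059, -0.003], [0.058, 0.997, 0.049], [0.006, 0.049, -0.999]]
[0.474 0.059 0.034] shift mm [  7.7 -11.8  -0.3]
```

View pics/w9.png

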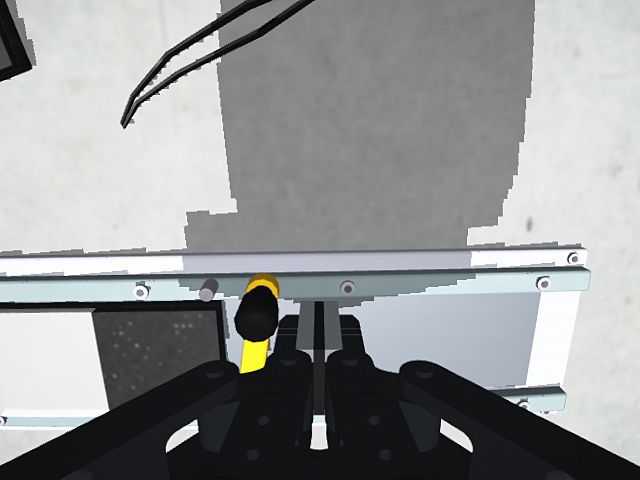

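The knob (258,313) is now on the −y side of the finger and the arm is nearly across. Last stretch, in small steps along −y.

jog_arm(rows=[[[2, -3, -0.1], 0], [[2, -3, -0.1], 0], [[1, -2, -0.1], 0], [[0, -2, -0.1], 0], [[0, 0, 0], 0]])

```text
clock: 15.37
ee_pos: [0.4776, 0.061, 0.0342]
orientation: [0.029, 0.999, 0.024, -0.002]
force: [1.0, -0.4, -0.8]
gripper_width: -0.0
```

jog_arm(rows=[[[0, -2, -0.1], 0], [[0, -1, 0], 0], [[0, 0, 0], 0]])

```text
clock: 15.62
ee_pos: [0.4776, 0.0582, 0.0342]
orientation: [0.029, 0.999, 0.024, -0.002]
force: [0.3, -0.0, -0.1]
gripper_width: -0.001
```

jog_arm(rows=[[[0, -1, 0], 0], [[0, -1, 0], 0], [[0, 0, 0], 0]])

```text
clock: 15.87
ee_pos: [0.4775, 0.0569, 0.0341]
orientation: [0.029, 0.999, 0.025, -0.002]
force: [-1.1, 7.5, 1.8]
gripper_width: -0.001
```

jog_arm(rows=[[[0, -1, 0], 0], [[0, -0.5, 0], 0], [[0, 0, 0], 0]])

```text
clock: 16.12
ee_pos: [0.4774, 0.0564, 0.0341]
orientation: [0.029, 0.999, 0.026, -0.002]
force: [-0.2, 15.1, 1.0]
gripper_width: -0.001
```

Hard stop at 15 N. I'll back off, rise, and take one last look at the gate and stop together.

jog_arm(rows=[[[0, 4, 0], 0], [[0, 10, 0], 0], [[0, 8, -10], 0], [[0, 0, -30], 0], [[0, 0, -30], 0], [[0, 0, -30], 0], [[0, 0, -30], 0], [[-10, -15, -30], 0]])

```text
clock: 16.78
ee_pos: [0.4869, 0.0551, 0.196]
orientation: [0.028, 0.999, 0.024, -0.002]
force: [1.4, -0.3, 0.6]
gripper_width: -0.001
```

jog_arm(rows=[[[-15, -25, -20], 0], [[-20, -30, 0], 0], [[-20, -30, 0], 0], [[-20, -30, 0], 0], [[-15, -20, 0], 0], [[0, 0, 0], 0], [[0, 0, 0], 0]])

```text
clock: 17.37
ee_pos: [0.5706, -0.088, 0.2064]
orientation: [0.03, 0.999, 0.024, -0.002]
force: [-0.2, -0.6, -0.8]
gripper_width: 0.001
```

Run:
```python
from h import *
import pickle
plan()
pickle.dump(r.camera_model('wrist'),open('w10.pkl','wb'))
w=r.read_camera('wrist');cv2.imwrite('pics/w10.png',w)
s=r.read_camera('scene');cv2.imwrite('pics/s10.png',s)
d=r.read_camera('side');cv2.imwrite('pics/d10.png',d)
cr=lambda a:cv2.resize(a,(320,240),interpolation=cv2.INTER_CUBIC)
o=np.zeros((720,640,3),np.uint8); o[:480]=w; o[480:,:320]=cr(s[180:300,195:355]); o[480:,320:]=cr(d[190:310,270:430])
cv2.imwrite('pics/c10.png',cv2.resize(o,(533,600),interpolation=cv2.INTER_AREA))
```

```text
t 17.37 [ 0.5706 -0.088   0.2064] F [-0.2 -0.6 -0.8]
[[-0.998, 0.06, -0.003], [0.059, 0.997, 0.049], [0.006, 0.049, -0.999]]
```

View pics/c10.png

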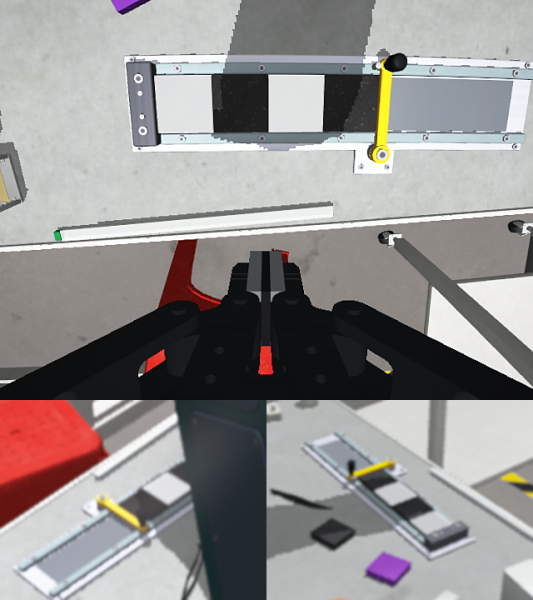

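Run:
```python
from h import *
import pickle
m=pickle.load(open('w10.pkl','rb')); im=cv2.imread('pics/w10.png')
hsv=cv2.cvtColor(im,cv2.COLOR_BGR2HSV)
y=cv2.inRange(hsv,(20,120,80),(35,255,255))
v,u=np.nonzero(y); k=(v<172)&(v>85)&(u>420)&(u<500)
W=onplane(m,np.c_[u[k],v[k]],.023)[:,:2]
vx=cv2.fitLine(W.astype(np.float32),cv2.DIST_HUBER,0,1e-4,1e-4).ravel(); print('arm line',vx, 'angle',np.arctan(vx[1]/vx[0]))
g=cv2.cvtColor(im,cv2.COLOR_BGR2GRAY)
for row in (105,125,145): print(row,g[row,175:200].tolist())
# rail outer edge line: track x-direction
a,b=onplane(m,[(150,66),(640,77)],.006); print('plate edge dir, angle',np.arctan2(b[0]-a[0],b[1]-a[1]))
print('pack1 front',onplane(m,[(187,125)],.02)[0],'pivot',onplane(m,[(457,186)],.023)[0])
```

```text
arm line [ 0.99842834 -0.05604272  0.5088362   0.03284909] angle -0.056072105
105 [134, 132, 131, 133, 137, 136, 112, 83, 34, 16, 0, 249, 231, 225, 225, 224, 225, 224, 224, 225, 225, 224, 225, 225, 225]
125 [137, 138, 138, 137, 135, 138, 141, 128, 99, 63, 14, 18, 124, 245, 226, 226, 225, 226, 226, 224, 226, 225, 225, 226, 226]
145 [132, 134, 140, 143, 139, 138, 141, 146, 146, 119, 84, 41, 10, 60, 192, 237, 228, 225, 226, 226, 226, 226, 226, 226, 226]
plate edge dir, angle 0.06452619058928581
pack1 front [ 0.49412055 -0.17209658  0.02      ] pivot [0.55285327 0.03143364 0.023     ]
```

```bash
python3 -c "
from cell import r
print(r.hand_in(), r.read_state()['clock'])"
```

```text
the job is handed in; nothing more can be done
the job is handed in; nothing more can be done
```

The row of four packs is hard against the end stop, the yellow arm is fully shut behind it, and the job was handed in at about 17.5 s of the 51 s.

**What I did:** I pushed only on the rear face of pack 4, and the row stopped at about 12 N with the fingertip about 1 mm from where I predicted home. I then pushed the knob round its arc until it met its stop at about 15 N. After that I backed the arm off clear of everything.

**Last checks:**
- **Row:** pack 1's front measured y = −199 mm in the track frame (the stop is at −200), with no floor visible between pack and stop. The packs are touching.
- **Arm:** it lies at −0.056 rad in the world frame, against −0.053 rad for straight across the track, so it is shut.
- **Other things on the table:** the ones in the last views looked undisturbed. I did not measure each one.

**What disagreed or went wrong:**
- Joint 6 hit its limit on the approach and left the tool tilted about 3°, which I corrected for in the moves after it.
- I stopped the first push after about 10 mm, backed off and raised the tip 3.5 mm because I thought the contact was marginal.
- One earlier estimate put pack 4's rear corner 1.5–3.5 mm short of home. It may have been read off the lower edge of the pack, and the later pack 1 and arm checks contradict it.

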